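# Hang the red temperature probe through the eyelet over the beaker

### The arm

A 7-joint arm with a two-finger parallel gripper is mounted at the origin on a cart in front of the work surface, level with it; the furniture and walls round the work are solid. World frame = base frame: x ahead of the robot, y to its left, z up, the work surface at z = 0. Lengths are in m, angles in rad, forces in N, time in s.
With the tool pointing down it reaches from about 0.4 to 0.85 m from the base axis. Payload 10.4 kg.
Tool frame: the origin (TCP) lies at the very end of the fingers, on their centre line; the grasp point (between the pads) lies 19 mm behind it; x points along the fingers, z is the direction in which the jaws open and shut, and the axes are right-handed (so a half turn about x gives the same grasp; the last joint's range is limited). The gripper opens to 85 mm and grips with 20 to 120 N. Pads are 22 mm wide; open, the fingers measure 114 mm over their backs; the gripper's body (76 mm by 85 mm) begins 54 mm behind the grasp point. The pads swing forward as they close: fully open they stand 13 mm farther back than shut.
Start: joints at [-1.278, 0.332, -0.065, 1.46, 0.022, 1.35, -0.088], TCP at [0.194, 0.594, 0.231] pointing down, gripper open.
Joint ranges: [-2.6, 2.6], [-0.5, 2.12], [-1.47, 1.34], [0.16, 2.42], [-1.27, 4.41], [0.06, 2.06], [-2.6, 2.6]. Speed limits (rad/s): [2.22, 2.22, 2.79, 2.79, 3.14, 3.14, 3.14].

### API

Orientations are given as a unit quaternion [x, y, z, w].
In Python, from workcell import get_obs, camera, camera_info, hand_in gives the robot as it stands.
- The arm moves only by the tool move_arm, never from a script. Its argument "motion" is text: rows parted by semicolons, each of 4 numbers parted by spaces: the shift along the world's x, y, z in m, then the turn about the world's z in rad. In form: tx ty tz spin; .... A call has 1 to 10 rows; each row is the pose to reach, as a shift and turn from the pose commanded when the call began; what a row does not reach only later rows make up. A row lasts 1/8 s, in which the tool goes at most 62.5 mm and 10.7 degrees, less where a joint would pass 70% of its speed; a pose out of reach is approached as far as the arm can. A call with a gripper value outside its range is refused whole. "grip" is the opening, from 0 (shut) to 1 (fully open), set as the call begins (left out, the last holds). The fingers move at their own pace and stop on an object; "force" is the grip in N (left out, the last holds). Time passes only in rows, so rows that repeat a pose let the fingers close. It gives the time, the measured TCP pose, the force and the opening at its end, in the units of the state.
- get_obs(): the state, without advancing time (a new reading comes with each control period).
- camera(name): name is "scene" or "top" or "wrist"; returns (picture, depth): 420x560x3 uint8, red, green, blue; 420x560 float32, m along the optical axis (not along the pixel's ray), 0 where there is no reading.
- camera_info(name): a dict with "camera_matrix" (3x3 intrinsics, pixels), "eye" and "attitude" of the camera in the world. Camera axes: x right, y up, looking along -z (the intrinsics and any distortion apply to the point x, -y, -z); pixel columns grow to the right and rows downward; lengths in m; the calibration is good to about 2 mm. A picture is of the moment at which its call begins: read the wrist's pose just before it. camera_info takes no time and is no camera call; for the wrist camera it gives the pose at the moment of the call.
- hand_in(): hands the job in, once; it reports no verdict.
The state is a dict: "clock": time; "joint_pos": joint angles; "joint_velocities": joint speeds; "tau": joint torques, N m; "position": TCP position; "ee_rot": TCP orientation; "ft_force": force on the tool from outside, world axes, zero at the start; "torque": the same for the moment, N m; "grip_width": opening from 0.0 (shut) to 1.0 (fully open).
Only numpy, scipy, OpenCV 4.12 (cv2) and the standard library are available. Lean on these libraries where they do the work, as an engineer would, in place of code of your own. Each camera call takes 0.05 s, during which the arm holds its last target.

### The job

Take the red-handled temperature probe out of the rest, pass its steel rod down through the eyelet above the beaker, and lower it (do not drop it) until its black collar sits flat on the eyelet; then let go. Leave the blue probe in the rest, and do not upset the beaker or push it away.

Things in the scene. Friction and masses are not known exactly. Their poses are not given: they have to be found in the camera images.
- red_probe_grip (a point): Centre of the red handle (upright cylinder, 24 mm diameter, 60 mm tall) of the probe to move. Black collar (40 mm diameter, 6 mm thick) below, its underside 36 mm under this point; then a steel rod 7 mm in diameter, 70 mm long, its tip 106 mm under this point. z runs up the probe. About 60 g. The collar rests on a white rest 80 mm high, the rod hanging in a 14 mm hole.
- blue_probe_grip (a point): Centre of the blue handle of a second probe of the same shape and size, which hangs in the rest's other hole, 80 mm from the red one. It stays there; its top stands 146 mm above the worktop, so carry the other probe over it or round it. The rest is fixed, an open rack with an 8 mm top plate.
- eyelet (a point): Centre of the hole, at the upper face of the eyelet: a fixed, level aluminium ring, 48 mm outside, 22 mm hole, 8 mm thick, upper face 116 mm above the worktop. x points from the hole to the stand's post, 72 mm away, whose clamp reaches 1 mm above the ring's upper face; z points up.
- beaker: Loose clear beaker, 71 mm in diameter and 92 mm tall, open at the top, standing on the stand's base plate (8 mm thick) under the eyelet. Origin at the centre of its underside; z up.
Not all that is in view belongs to the job. Leave any green, turquoise or yellow look-alike of the beaker alone.

How it is judged:
By the outcome, as a careful person would: the job done as asked, in the order asked, and still so for the second after the job is handed in, with the robot touching nothing.
It also fails if it takes over 45 s, if anything falls off the work surface, if the arm or the gripper's body presses on something with over 40 N, if the wrist force passes 120 N, or if a joint passes its speed limit or range.

## Working session

There is one attempt and no reset: what is moved stays moved. The work goes in short steps, Python scripts to look and compute and a tool call to move; the robot and the scene stay as the last step left them, time stands still between calls to the robot, and variables do not carry over. Pictures are saved under pics/ and viewed, and the job is handed in when it is done.

Besides the shell and the picture viewer there is one more tool, called after "Request:" as name(argument=value, ...), one argument or row to a line, values as JSON. move_arm: Moves the arm, as the interface text tells. Its arguments: {"type":"object","properties":{"motion":{"type":"string"},"grip":{"type":"number"},"force":{"type":"number"}},"required":["motion"]}

```bash
mkdir -p pics; ls; cat > h.py <<'E'
import numpy as np, cv2
from workcell import get_obs, camera, camera_info, hand_in
from scipy.spatial.transform import Rotation as R
def att(i):
    a=np.array(i["attitude"],float)
    return a if a.shape==(3,3) else R.from_quat(a).as_matrix()
def cloud(d,i):
    K=np.array(i["camera_matrix"]);h,w=d.shape
    u,v=np.meshgrid(np.arange(w),np.arange(h))
    p=np.stack([(u-K[0,2])/K[0,0]*d,-(v-K[1,2])/K[1,1]*d,-d],-1)
    return p@att(i).T+np.array(i["eye"])
E
python3 - <<'E'
from h import *
o=get_obs();print(o)
for n in("scene","top"):
    i=camera_info(n);print(n,i);p,d=camera(n)
    cv2.imwrite(f"pics/{n}0.png",p[:,:,::-1]);np.savez(f"{n}0.npz",p=p,d=d)
E
```

```text
pics
{'clock': 0.0, 'joint_pos': array([-1.2775667 ,  0.33288825, -0.06473211,  1.46097028,  0.021605  ,
        1.34990954, -0.08847479]), 'joint_velocities': array([-1.14962852e-03,  7.00588737e-04,  1.95861435e-03,  1.61691400e-03,
       -6.57724389e-04, -1.39066773e-03, -5.56168249e-05]), 'tau': array([-5.71582004e-04, -6.25451946e+01,  4.86957666e-02, -3.91589928e+01,
        1.61643099e-02,  1.02896095e-02,  3.05315304e-06]), 'position': array([0.19399566, 0.59371648, 0.23049196]), 'ee_rot': array([-0.41549651,  0.57280159,  0.4148461 ,  0.57198225]), 'ft_force': array([-0.75708746, -0.35394983,  0.50502937]), 'torque': array([ 0.01312824, -0.0023381 ,  0.05994891]), 'grip_width': 0.9994719136607639}
scene {'camera_matrix': array([[456.52520364,   0.        , 279.96732118],
       [  0.        , 456.52520364, 218.33636225],
       [  0.        ,   0.        ,   1.        ]]), 'eye': array([-0.09733253, -0.51414512,  0.88861349]), 'attitude': array([ 0.34261479, -0.14731762, -0.34201119,  0.86252013])}
top {'camera_matrix': array([[459.72762402,   0.        , 287.87214559],
       [  0.        , 459.72762402, 216.68981498],
       [  0.        ,   0.        ,   1.        ]]), 'eye': array([ 0.39034806, -0.00468065,  1.23582816]), 'attitude': array([-0.02009257,  0.00741728,  0.71448323, -0.69932466])}
```

View pics/scene0.png

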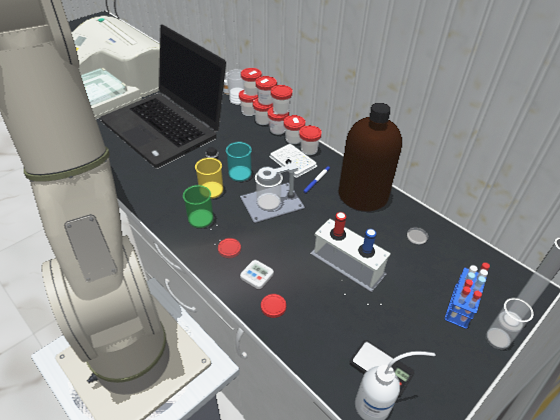

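View pics/top0.png

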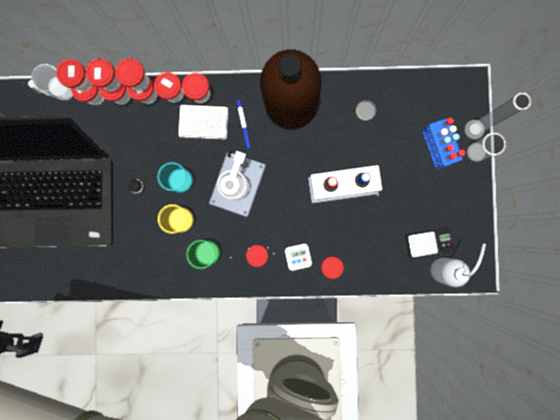

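Scene: the red probe is at about (340,222) and the blue at (369,240), in the white rest. The eyelet and clear beaker are at about (268,180) on the grey base plate. In the top view red is at (331,184), blue at (362,179) and the eyelet at (233,183). The turquoise, yellow and green beakers are look-alikes. Next I'll measure and enlarge.

```bash
python3 - <<'E'
from h import *
out=[]
for n,crops in(("scene",[(230,130,100,90),(305,190,100,100)]),("top",[(195,140,90,80),(300,150,90,60)])):
    z=np.load(n+"0.npz");p,d=z["p"],z["d"];i=camera_info(n);P=cloud(d,i)
    hsv=cv2.cvtColor(p,cv2.COLOR_RGB2HSV);H,S,V=[hsv[...,k].astype(int) for k in range(3)]
    reg=(P[...,2]>0.09)&(P[...,2]<0.17)&(P[...,0]>.3)&(P[...,0]<.65)&(P[...,1]>-.4)&(P[...,1]<.05)
    for nm,m in(("red",((H<8)|(H>172))&(S>140)),("blue",(H>100)&(H<130)&(S>120))):
        Q=P[m&reg];
        if not len(Q): print(n,nm,0);continue
        T=Q[Q[:,2]>Q[:,2].max()-.006]
        print(n,nm,len(Q),"ztop",Q[:,2].max(),"top mean",T.mean(0),"mid",(T.min(0)+T.max(0))/2,len(T))
    m=(P[...,2]>.108)&(P[...,2]<.124)&(abs(P[...,0]-.48)<.1)&(abs(P[...,1]-.13)<.08)
    Q=P[m];print(n,"ring",len(Q),Q.min(0),Q.max(0),Q.mean(0),np.median(Q[:,2]))
    np.save(n+"ring.npy",Q)
    m=(P[...,2]>.072)&(P[...,2]<.085)&(P[...,0]>.35)&(P[...,0]<.6)&(P[...,1]>-.35)&(P[...,1]<0);
    print("rest rect",cv2.minAreaRect(P[m][:,:2].astype(np.float32)))
    for (x,y,w,h) in crops: out.append(cv2.resize(p[y:y+h,x:x+w,::-1],(390,290),interpolation=cv2.INTER_CUBIC))
cv2.imwrite("pics/crops.png",np.vstack([np.hstack(out[:2]),np.hstack(out[2:])]))
E
```

```text
scene red 240 ztop 0.14651765727508526 top mean [ 0.50742255 -0.09907674  0.14356215] mid [ 0.50999652 -0.09599806  0.14352219] 31
scene blue 167 ztop 0.14701261844043956 top mean [ 0.51701551 -0.17739264  0.144009  ] mid [ 0.51930887 -0.17459059  0.14433395] 32
scene ring 282 [0.48956169 0.11617176 0.10800026] [0.57995963 0.17664283 0.11822884] [0.53007281 0.14564019 0.11387737] 0.11434609286206326
rest rect ((0.5185695886611938, -0.1345977932214737), (0.06759394705295563, 0.1709945648908615), 6.855517864227295)
top red 74 ztop 0.14557800216537697 top mean [ 0.51082217 -0.0871461   0.14223365] mid [ 0.51363573 -0.09111626  0.14274998] 15
top blue 61 ztop 0.14692481227471466 top mean [ 0.52107185 -0.16482819  0.14410278] mid [ 0.52233893 -0.16869151  0.14392828] 15
top ring 363 [0.49291544 0.12198338 0.10969386] [0.57870642 0.18050087 0.12167445] [0.53117294 0.15176267 0.11580095] 0.11584405431120048
rest rect ((0.520559549331665, -0.13158926367759705), (0.06262166798114777, 0.17022232711315155), 6.816490650177002)
```

View pics/crops.png

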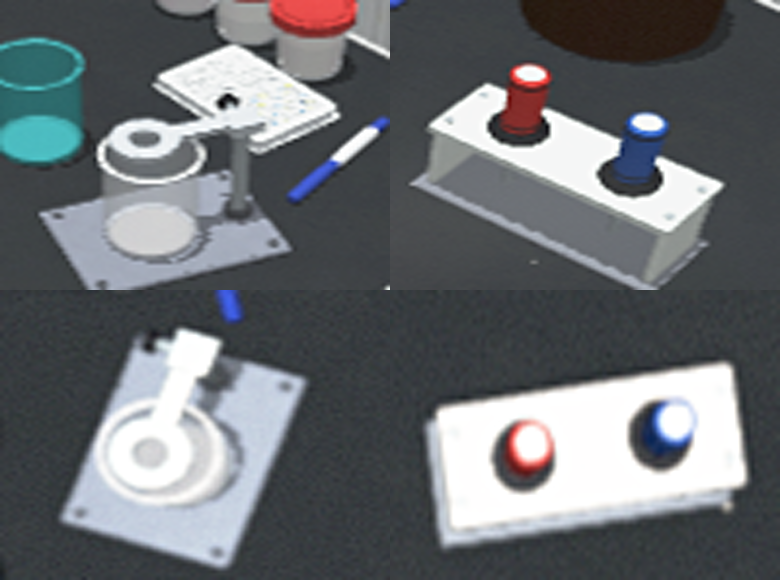

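```bash
python3 - <<'E'
from h import *
o=get_obs();M=R.from_quat(o["ee_rot"]).as_matrix();print(M.round(3))
i=camera_info("wrist");print(i["eye"]-o["position"],att(i).round(2),i["camera_matrix"])
for n in("scene","top"):
    z=np.load(n+"0.npz");p,d=z["p"],z["d"];i=camera_info(n);P=cloud(d,i);K=i["camera_matrix"]
    for nm,c in(("red",(.513,-.093)),("blue",(.522,-.172))):
        m=(P[...,2]>.141)&(P[...,2]<.15)&(np.hypot(P[...,0]-c[0],P[...,1]-c[1])<.025)
        Q=P[m];print(n,nm,len(Q),Q.mean(0),np.ptp(Q,0), cv2.minEnclosingCircle(Q[:,:2].astype(np.float32)))
    # ring: ray pixels onto z=.116, map to metric image
    s=0.0005;g=np.arange(-.05,.05,s);X,Y=np.meshgrid(.515+g,.148+g,indexing='ij')
    W=np.stack([X,Y,np.full_like(X,.116)],-1)-i["eye"];C=W@att(i)
    u=(K[0,0]*C[...,0]/-C[...,2]+K[0,2]).astype(np.float32);v=(K[1,1]*-C[...,1]/-C[...,2]+K[1,2]).astype(np.float32)
    im=cv2.remap(p,u,v,cv2.INTER_CUBIC)[::-1,::-1]
    cv2.imwrite(f"pics/ring_{n}.png",cv2.resize(im[:,:,::-1],(400,400)))
    # annulus fit
    Q=np.load(n+"ring.npy")
    Q=Q[(abs(Q[:,2]-np.median(Q[:,2]))<.004)]
    from scipy.optimize import minimize
    best=None
    for cx in np.arange(.49,.54,.0005):
        for cy in np.arange(.12,.175,.0005):
            r=np.hypot(Q[:,0]-cx,Q[:,1]-cy); sc=((r<.024)&(r>.011)).sum()-2*(r<.010).sum()
            if best is None or sc>best[0]: best=(sc,[])
            if sc==best[0]: best[1].append((cx,cy))
    print(n,"ring",best[0],np.mean(best[1],0),len(best[1]))
E
python3 -c "
import cv2,numpy as np
cv2.imwrite('pics/rings.png',np.hstack([cv2.imread('pics/ring_scene.png'),cv2.imread('pics/ring_top.png')]))"
```

```text
[[-0.    -0.951  0.311]
 [-0.001  0.311  0.951]
 [-1.    -0.    -0.001]]
[-0.06528572  0.02172895  0.1440061 ] [[ 0.31 -0.91 -0.26]
 [ 0.95  0.3   0.09]
 [-0.   -0.27  0.96]] [[320.07992018   0.         281.67897565]
 [  0.         320.07992018 215.046587  ]
 [  0.           0.           1.        ]]
scene red 64 [ 0.51135583 -0.09674409  0.14495853] [0.02467781 0.0221725  0.00639082] ((0.512917697429657, -0.09557070583105087), 0.012849108316004276)
scene blue 76 [ 0.52046406 -0.17574682  0.14484336] [0.02455962 0.02253444 0.00790965] ((0.5202435851097107, -0.17473560571670532), 0.012781566940248013)
scene ring 151 [0.5125  0.15375] 2
top red 74 [ 0.51515771 -0.09159405  0.14545615] [0.02148736 0.02157499 0.00870094] ((0.5153880715370178, -0.09203340113162994), 0.012045676819980145)
top blue 77 [ 0.52464077 -0.17108388  0.14539507] [0.02214854 0.02188193 0.00797568] ((0.5244771838188171, -0.1714981645345688), 0.011781487613916397)
top ring 225 [0.516 0.158] 1
```

View pics/rings.png

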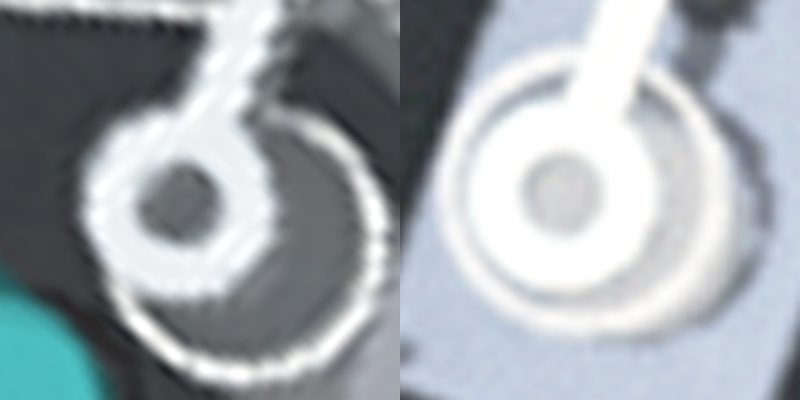

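Top caps sit at z≈0.146, as they must, and red to blue is 80 mm. The ring is at 0.116. The two cameras differ by about 4 mm on absolute position but agree on the red-to-eyelet shift, about (0.001, 0.2495). I'll go over the eyelet first and measure with the wrist camera on the way.

Request:
move_arm(
  motion="0.036 -0.049 0.02 -0.14;0.072 -0.098 0.03 -0.28;0.108 -0.147 0.03 -0.42;0.144 -0.196 0.03 -0.56;0.18 -0.245 0.03 -0.7;0.216 -0.294 0.03 -0.84;0.252 -0.343 0.03 -0.98;0.288 -0.39 0.03 -1.14;0.321 -0.438 0.03 -1.14;0.321 -0.438 0.03 -1.14",
  grip=1,
)

```text
clock: 1.35
position: [0.517, 0.151, 0.2611]
ee_rot: [-0.038, 0.706, 0.037, 0.706]
ft_force: [-0.5, -0.6, -1.0]
grip_width: 1.0
```

```bash
python3 - <<'E'
from h import *
o=get_obs();print(o["clock"],o["position"],R.from_quat(o["ee_rot"]).as_matrix().round(3),o["joint_pos"].round(2),o["ft_force"])
i=camera_info("wrist");p,d=camera("wrist");cv2.imwrite("pics/w1.png",p[:,:,::-1])
np.savez("w1.npz",p=p,d=d,**i)
E
```

```text
1.35 [0.51702753 0.15099789 0.26112772] [[ 0.    -0.107  0.994]
 [-0.002  0.994  0.107]
 [-1.    -0.002  0.   ]] [-0.75  0.12  0.41  1.67 -0.05  1.36 -0.22] [-0.48742972 -0.62116994 -0.97284434]
```

View pics/w1.png

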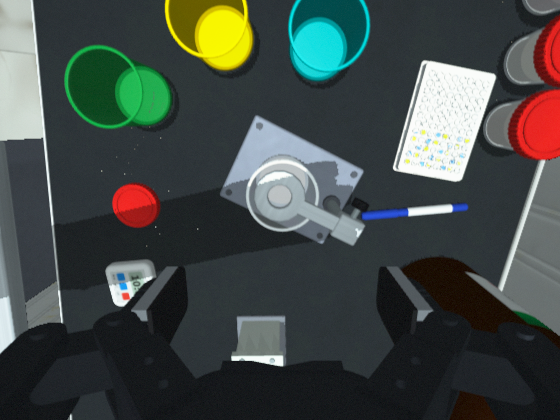

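The wrist view shows the eyelet ring at (280,195) with the clear beaker round it, and the post to the lower right at (345,230). The bottle shows at (440,300), near the right finger, so I'll check its extent too.

```bash
cat >> h.py <<'E'
def ortho(p,i,c,z,half=.05,s=.00025):
    K=np.array(i["camera_matrix"]);g=np.arange(half,-half,-s)
    X,Y=np.meshgrid(c[0]+g,c[1]+g,indexing='ij')
    C=(np.stack([X,Y,np.full_like(X,z)],-1)-i["eye"])@att(i)
    u=(K[0,0]*C[...,0]/-C[...,2]+K[0,2]).astype(np.float32);v=(K[1,1]*C[...,1]/C[...,2]+K[1,2]).astype(np.float32)
    return cv2.remap(p,u,v,cv2.INTER_CUBIC)
E
python3 - <<'E'
from h import *
z=np.load("w1.npz");P=cloud(z["d"],z)
m=(P[...,2]>.106)&(P[...,2]<.124)&(np.hypot(P[...,0]-.515,P[...,1]-.156)<.045)
Q=P[m];print("z",np.median(Q[:,2]),len(Q))
best=(-9,[])
for cx in np.arange(.495,.535,.0005):
  for cy in np.arange(.135,.175,.0005):
    r=np.hypot(Q[:,0]-cx,Q[:,1]-cy); sc=((r<.024)&(r>.011)).sum()-2*(r<.010).sum()
    if sc>best[0]: best=(sc,[])
    if sc==best[0]: best[1].append((cx,cy))
print(best[0],np.mean(best[1],0))
im=ortho(z["p"],z,(.515,.156),.116);cv2.imwrite("pics/w1o.png",im[:,:,::-1])
t=np.load("top0.npz");i=camera_info("top");T=cloud(t["d"],i)
for n,A in(("top",T),("scene",cloud(np.load("scene0.npz")["d"],camera_info("scene")))):
  b=(A[...,2]>.06)&(A[...,2]<.5)&(A[...,0]>.55)&(A[...,0]<.85)&(A[...,1]>-.1)&(A[...,1]<.1)
  print(n,A[b].min(0),A[b].max(0))
E
```

```text
z 0.11740990545592583 1978
1624 [0.515 0.155]
top [ 0.67379523 -0.09998284  0.06001701] [0.84950049 0.0999906  0.37572427]
scene [ 0.6679429  -0.0999963   0.06000454] [0.84988167 0.0999438  0.49997058]
```

View pics/w1o.png

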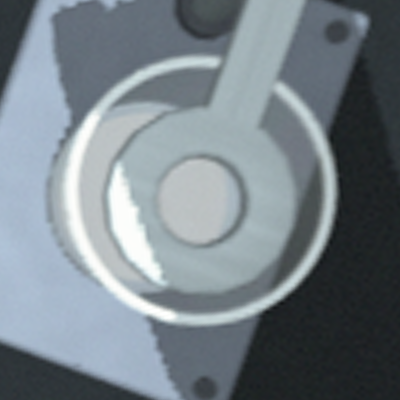

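The ring centre from the wrist is (0.515, 0.1555), which is the mean of the other two cameras. Bottle front is at x≥0.668, so it's clear. Now over red.

Request:
move_arm(
  motion="0 -0.06 0 0;0 -0.12 0 0;0 -0.18 0 0;-0.001 -0.225 0 0;-0.001 -0.25 0 0.01;-0.001 -0.25 0 0.01;-0.001 -0.25 0 0.01",
)

```text
clock: 2.28
position: [0.5142, -0.0919, 0.2611]
ee_rot: [-0.045, 0.706, 0.045, 0.706]
ft_force: [0.9, -0.0, -0.8]
grip_width: 0.998
```

```bash
python3 - <<'E'
from h import *
o=get_obs();print(o["clock"],o["position"],o["joint_pos"].round(2),o["ft_force"])
i=camera_info("wrist");p,d=camera("wrist");cv2.imwrite("pics/w2.png",p[:,:,::-1])
np.savez("w2.npz",p=p,d=d,**i);P=cloud(d,i)
for nm,c in(("red",(.5135,-.094)),("blue",(.522,-.173))):
    m=(P[...,2]>.141)&(P[...,2]<.152)&(np.hypot(P[...,0]-c[0],P[...,1]-c[1])<.025)
    Q=P[m]
    if len(Q): print(nm,len(Q),Q.mean(0),cv2.minEnclosingCircle(Q[:,:2].astype(np.float32)))
cv2.imwrite("pics/w2o.png",ortho(p,i,(.5135,-.094),.146)[:,:,::-1])
E
```

```text
2.275 [ 0.51420741 -0.09188361  0.26111717] [-0.48  0.08  0.62  1.71 -0.05  1.36  0.27] [ 0.90915019 -0.01380518 -0.79212159]
red 636 [ 0.51419777 -0.09384497  0.14710185] ((0.5145318508148193, -0.09511648118495941), 0.012328282929956913)
blue 545 [ 0.52356815 -0.17239508  0.14682795] ((0.5238595604896545, -0.1739203929901123), 0.012379472143948078)
```

View pics/w2.png

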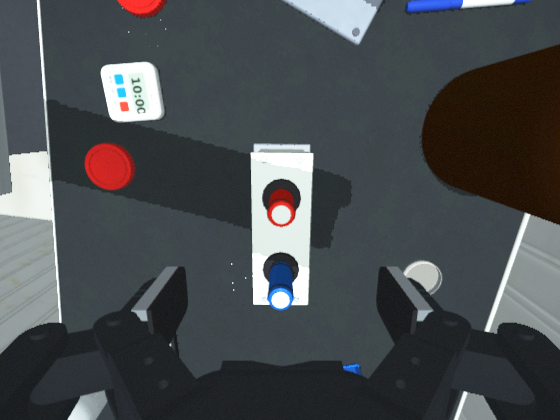

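View pics/w2o.png

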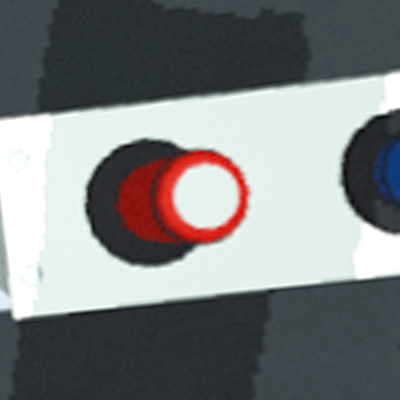

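Red handle top is at (0.5143, −0.0945), and the commanded TCP is (0.514, −0.094), so the jaws are centred. Blue is 78 mm to one side and off the jaw axis. I'll descend and settle before closing.

Request:
move_arm(
  motion="0 0 -0.05 0;0 0 -0.1 0;0 0 -0.13 0;0 0 -0.15 0;0 0 -0.16 0;0 0 -0.16 0;0 0 -0.16 0",
)

```text
clock: 3.2
position: [0.5147, -0.0937, 0.1022]
ee_rot: [-0.044, 0.705, 0.044, 0.706]
ft_force: [-0.1, 0.2, -0.2]
grip_width: 0.999
```

```bash
python3 - <<'E'
from h import *
o=get_obs();print(o["clock"],o["position"],o["ft_force"],o["joint_velocities"].round(3))
p,d=camera("wrist");cv2.imwrite("pics/w3.png",p[:,:,::-1])
E
```

```text
3.2 [ 0.51471039 -0.09367072  0.10219604] [-0.10273753  0.21023598 -0.16231201] [ 0.003 -0.006  0.002 -0.    -0.001 -0.002  0.003]
```

View pics/w3.png

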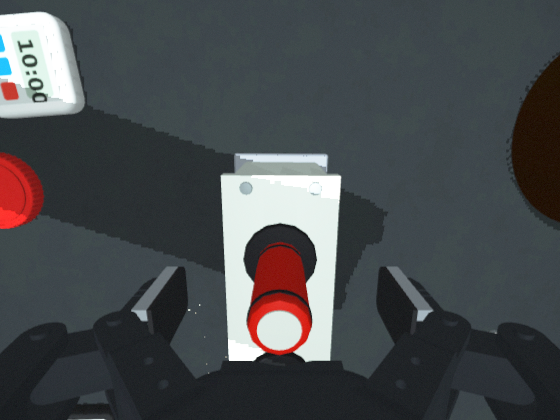

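The red handle at (279,320) is centred between the pads. Closing.

Request:
move_arm(
  motion="0 0 0 0;0 0 0 0;0 0 0 0;0 0 0 0;0 0 0 0;0 0 0 0;0 0 0 0;0 0 0 0",
  grip=0,
  force=40,
)

```text
clock: 4.25
position: [0.5142, -0.0939, 0.1015]
ee_rot: [-0.044, 0.706, 0.044, 0.706]
ft_force: [-1.6, -0.0, 5.9]
grip_width: 0.269
```

Request:
move_arm(
  motion="0 0 0.01 0;0 0 0.025 0;0 0 0.05 0;0 0 0.08 0;0 0 0.11 0;0 0 0.135 0;0 0 0.145 0;0 0 0.15 0;0 0 0.15 0",
)

```text
clock: 5.38
position: [0.5139, -0.0938, 0.2509]
ee_rot: [-0.044, 0.706, 0.044, 0.706]
ft_force: [-0.5, -0.2, 0.1]
grip_width: 0.27
```

```bash
python3 - <<'E'
from h import *
o=get_obs();print(o["clock"],o["position"],o["ft_force"],o["grip_width"])
p,d=camera("wrist");p2,d2=camera("scene")
cv2.imwrite("pics/w4.png",np.hstack([p[:,:,::-1],cv2.resize(p2[100:310,260:400,::-1],(240,420))]))
E
```

```text
5.375 [ 0.51387303 -0.09382339  0.25094448] [-0.47345063 -0.18176996  0.05024102] 0.27038789934680535
```

View pics/w4.png

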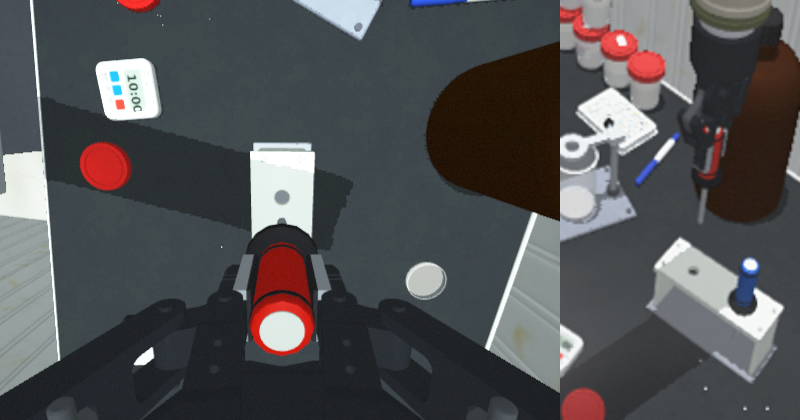

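Held at a 23 mm opening; the rod is clear of the rest, and blue is in place. I'll carry it over the eyelet with its tip at about z 0.16.

Request:
move_arm(
  motion="0 0.02 0 0;0 0.055 0 0;0 0.095 0 0;0 0.135 0 0;0.001 0.175 0 0;0.001 0.21 0 0;0.001 0.235 0 0;0.001 0.25 0 0;0.001 0.25 0 0;0.001 0.25 0 0",
)

```text
clock: 6.72
position: [0.5153, 0.1547, 0.2512]
ee_rot: [-0.044, 0.706, 0.043, 0.706]
ft_force: [-0.6, 0.4, 0.1]
grip_width: 0.274
```

```bash
python3 - <<'E'
from h import *
o=get_obs();print(o["clock"],o["position"],o["ft_force"],o["grip_width"])
i=camera_info("wrist");p,d=camera("wrist");p2,d2=camera("scene");np.savez("w5.npz",p=p,d=d,p2=p2,d2=d2,**i)
cv2.imwrite("pics/w5.png",np.hstack([cv2.resize(p[100:400,150:410,::-1],(400,460)),cv2.resize(p2[110:225,220:320,::-1],(400,460),interpolation=cv2.INTER_CUBIC)]))
I=camera_info("scene");P=cloud(d2,I)
m=(np.hypot(P[...,0]-.515,P[...,1]-.155)<.03)&(P[...,2]>.13)&(P[...,2]<.235)
Q=P[m];
for lo in np.arange(.15,.235,.01):
    q=Q[(Q[:,2]>=lo)&(Q[:,2]<lo+.01)]
    if len(q):print(round(lo,3),len(q),q.mean(0).round(4),np.ptp(q,0).round(4))
E
```

```text
6.725 [0.51528346 0.1546861  0.25121847] [-0.61555227  0.36786692  0.05100209] 0.27418607736500683
0.16 9 [0.5133 0.1518 0.1657] [0.0058 0.0054 0.0071]
0.17 11 [0.5143 0.1517 0.1757] [0.0059 0.0067 0.0085]
0.18 9 [0.5147 0.152  0.1863] [0.0074 0.0042 0.0068]
0.19 10 [0.514  0.1521 0.1958] [0.0065 0.006  0.0082]
0.2 8 [0.514  0.1512 0.2059] [0.0056 0.0062 0.0075]
0.21 6 [0.5126 0.1507 0.2132] [0.0053 0.0061 0.0032]
0.22 7 [0.5052 0.1421 0.2291] [0.0214 0.0201 0.0031]
0.23 71 [0.5101 0.1469 0.2333] [0.0422 0.0358 0.0047]
```

View pics/w5.png

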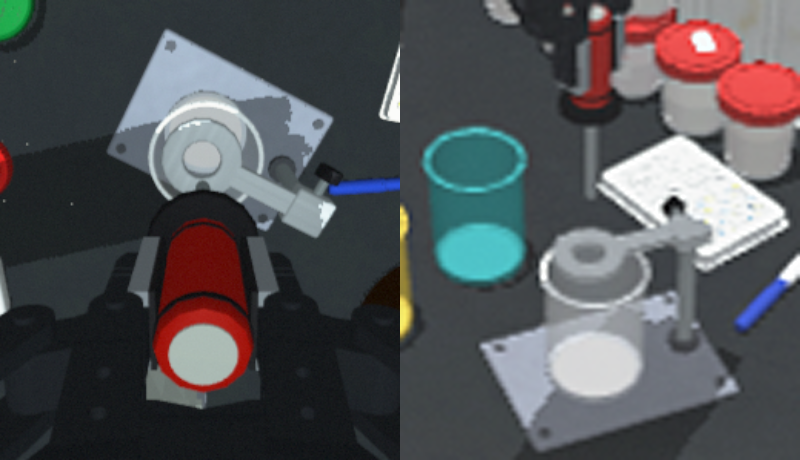

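The rod is vertical: its axis at about (0.516, 0.154) lies over the hole at (0.5145, 0.1535) in the same camera, against 7.5 mm of clearance. Tip is at z≈0.16. I'll lower in two stages; seating is expected at TCP z≈0.1375.

Request:
move_arm(
  motion="-0.001 0 -0.01 0;-0.001 0 -0.025 0;-0.001 0 -0.04 0;-0.001 0 -0.05 0;-0.001 0 -0.06 0;-0.001 0 -0.06 0",
)

```text
clock: 7.58
position: [0.5138, 0.156, 0.1906]
ee_rot: [-0.044, 0.706, 0.044, 0.705]
ft_force: [0.7, -0.4, -1.3]
grip_width: 0.269
```

```bash
python3 - <<'E'
from h import *
o=get_obs();print(o["clock"],o["position"],o["ft_force"],o["grip_width"])
p,d=camera("wrist");p2,d2=camera("scene")
cv2.imwrite("pics/w6.png",np.hstack([cv2.resize(p[100:400,150:410,::-1],(400,460)),cv2.resize(p2[110:225,220:320,::-1],(400,460),interpolation=cv2.INTER_CUBIC)]))
E
```

```text
7.575 [0.51375264 0.15600641 0.19057881] [ 0.74455465 -0.44406459 -1.30869483] 0.2694743137740124
```

View pics/w6.png

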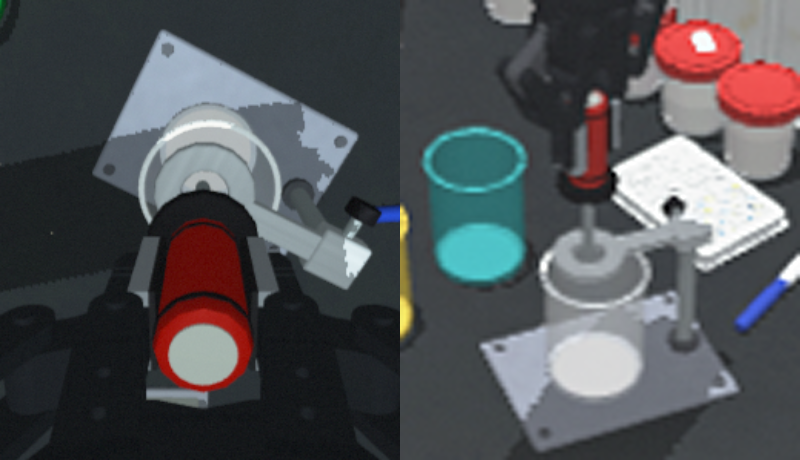

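The rod is in the hole and central in both views, with no contact force. I'll lower to about 5 mm above the seat, then go in small steps.

Request:
move_arm(
  motion="0 0 -0.01 0;0 0 -0.022 0;0 0 -0.033 0;0 0 -0.041 0;0 0 -0.046 0;0 0 -0.047 0;0 0 -0.047 0",
)

```text
clock: 8.55
position: [0.5143, 0.1562, 0.1446]
ee_rot: [-0.044, 0.706, 0.044, 0.706]
ft_force: [0.5, -1.1, -0.4]
grip_width: 0.27
```

Request:
move_arm(
  motion="0 0 -0.001 0;0 0 -0.002 0;0 0 -0.003 0;0 0 -0.004 0;0 0 -0.004 0",
)

```text
clock: 9.18
position: [0.514, 0.1561, 0.1403]
ee_rot: [-0.044, 0.706, 0.044, 0.706]
ft_force: [-0.4, 0.8, -1.1]
grip_width: 0.272
```

```bash
python3 - <<'E'
from h import *
o=get_obs();print(o["clock"],o["position"],o["ft_force"],o["torque"],o["grip_width"])
p,d=camera("wrist");p2,d2=camera("scene")
cv2.imwrite("pics/w7.png",np.hstack([cv2.resize(p[100:400,150:410,::-1],(400,460)),cv2.resize(p2[110:225,220:320,::-1],(400,460),interpolation=cv2.INTER_CUBIC)]))
E
```

```text
9.175 [0.5140329  0.15610805 0.14025561] [-0.42241892  0.81645086 -1.13595373] [ 0.02491658 -0.029442    0.01251395] 0.27160780884900393
```

View pics/w7.png

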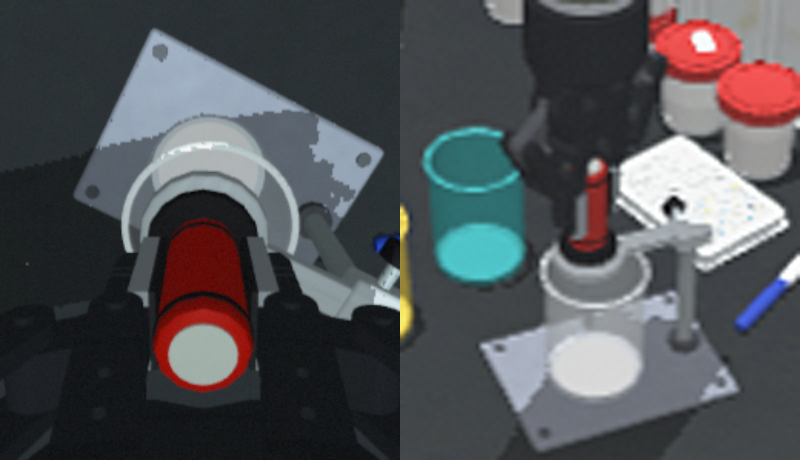

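No contact yet, about 3 mm left. I'll step down and watch the force.

Request:
move_arm(
  motion="0 0 -0.0005 0;0 0 -0.001 0;0 0 -0.0015 0;0 0 -0.002 0;0 0 -0.002 0",
)

```text
clock: 9.9
position: [0.5141, 0.1561, 0.1383]
ee_rot: [-0.044, 0.706, 0.044, 0.706]
ft_force: [-0.2, -1.2, -0.4]
grip_width: 0.271
```

Request:
move_arm(
  motion="0 0 -0.0005 0;0 0 -0.001 0;0 0 -0.001 0;0 0 -0.001 0",
)

```text
clock: 10.4
position: [0.5141, 0.1561, 0.1375]
ee_rot: [-0.044, 0.706, 0.044, 0.706]
ft_force: [-1.4, -0.4, 2.5]
grip_width: 0.266
```

Request:
move_arm(
  motion="0 0 -0.0005 0;0 0 -0.0005 0;0 0 -0.0005 0",
)

```text
clock: 10.78
position: [0.5142, 0.1562, 0.1375]
ee_rot: [-0.044, 0.706, 0.044, 0.706]
ft_force: [-3.7, -1.5, 8.9]
grip_width: 0.269
```

Request:
move_arm(
  motion="0 0 -0.0005 0;0 0 -0.0005 0;0 0 -0.0005 0",
)

```text
clock: 11.15
position: [0.5142, 0.1561, 0.1374]
ee_rot: [-0.044, 0.706, 0.044, 0.706]
ft_force: [-6.0, -2.2, 12.9]
grip_width: 0.265
```

Firm contact at TCP z 0.1375, exactly the predicted seat. I'll ease off the press, then release.

Request:
move_arm(
  motion="0 0 0.0007 0;0 0 0.0007 0",
)

```text
clock: 11.4
position: [0.5142, 0.1561, 0.1375]
ee_rot: [-0.044, 0.706, 0.044, 0.706]
ft_force: [-4.0, -0.8, 6.9]
grip_width: 0.273
```

Request:
move_arm(
  motion="0 0 0 0;0 0 0 0;0 0 0 0;0 0 0 0;0 0 0 0;0 0 0 0;0 0 0 0;0 0 0 0",
  grip=1,
)

```text
clock: 12.4
position: [0.5141, 0.1561, 0.137]
ee_rot: [-0.044, 0.706, 0.044, 0.706]
ft_force: [0.2, -1.2, -0.9]
grip_width: 1.001
```

```bash
python3 - <<'E'
from h import *
o=get_obs();print(o["clock"],o["position"],o["ft_force"],o["grip_width"])
p,d=camera("wrist");p2,d2=camera("scene")
cv2.imwrite("pics/w8.png",np.hstack([cv2.resize(p[100:400,150:410,::-1],(400,460)),cv2.resize(p2[110:225,220:320,::-1],(400,460),interpolation=cv2.INTER_CUBIC)]))
E
```

```text
12.4 [0.5140675  0.15609463 0.13702642] [ 0.17621092 -1.19365381 -0.94837969] 1.0010721994458893
```

View pics/w8.png

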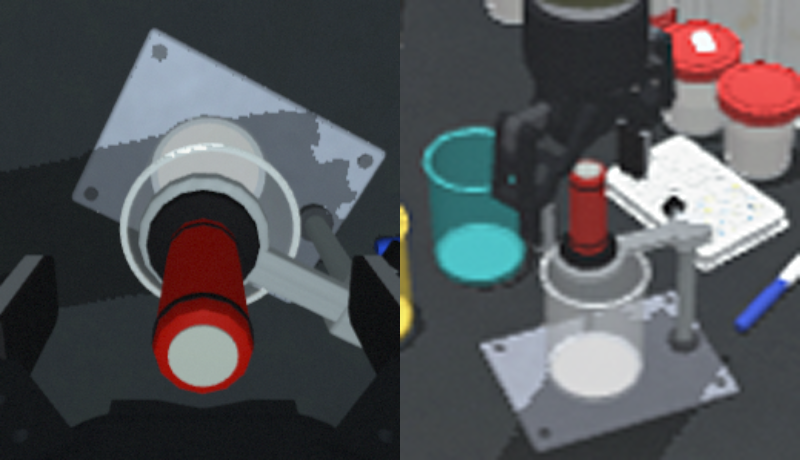

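The probe stands in the ring and the jaws are fully open and clear. Retreating straight up.

Request:
move_arm(
  motion="0 0 0.02 0;0 0 0.06 0;0 0 0.11 0;0 0 0.15 0;0 -0.03 0.17 0;0 -0.07 0.17 0;0 -0.11 0.17 0;0 -0.11 0.17 0;0 -0.11 0.17 0",
)

```text
clock: 13.62
position: [0.514, 0.0468, 0.307]
ee_rot: [-0.044, 0.706, 0.044, 0.706]
ft_force: [0.2, -0.5, 0.1]
grip_width: 0.999
```

```bash
python3 - <<'E'
from h import *
o=get_obs();print(o["clock"],o["position"],o["ft_force"],o["grip_width"])
i=camera_info("wrist");p,d=camera("wrist");p2,d2=camera("scene")
cv2.imwrite("pics/w9.png",np.hstack([cv2.resize(p[:,:,::-1],(400,300)),cv2.resize(p2[110:290,220:400,::-1],(300,300),interpolation=cv2.INTER_CUBIC)]))
for n,P in(("wrist",cloud(d,i)),("scene",cloud(d2,camera_info("scene")))):
    m=(np.hypot(P[...,0]-.5145,P[...,1]-.155)<.022)&(P[...,2]>.13)
    Q=P[m];T=Q[Q[:,2]>Q[:,2].max()-.006];print(n,len(Q),Q[:,2].max(),T.mean(0).round(4), "expect top .182")
    m=(np.hypot(P[...,0]-.5145,P[...,1]-.155)<.026)&(P[...,2]>.117)&(P[...,2]<.128);q=P[m]
    if len(q): print(" collar z",np.median(q[:,2]))
E
```

```text
13.625 [0.51403078 0.04676106 0.30700314] [ 0.18169928 -0.47049023  0.08236894] 0.9985580763249059
wrist 949 0.186105042371272 [0.5146 0.1544 0.1835] expect top .182
 collar z 0.1228860823831904
scene 177 0.183221512676901 [0.5128 0.1532 0.1802] expect top .182
 collar z 0.12035104655780027
```

View pics/w9.png

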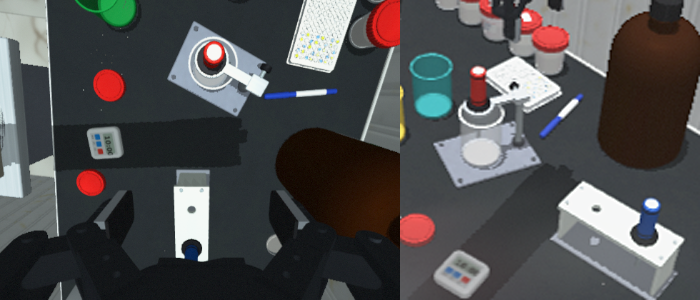

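The probe stands upright with its top at z≈0.182 and the collar top at 0.122, as they must be when seated. The beaker is unmoved, blue is in the rest and the arm is clear.

```bash
python3 -c "
from h import *
print(hand_in())"
```

```text
the job is handed in; nothing more can be done
None
```

The red probe is in the eyelet with its collar on the ring. I handed the job in at about 14 s of robot time.

- **What I did:** I gripped the red handle at 40 N and lifted it clear of the rest. I carried it over the eyelet and lowered it in small steps until the collar met the ring. Contact came at TCP z 0.1375, where I had predicted the seat, and the highest upward force I read was about 13 N. I eased off the press, opened the jaws, and withdrew up and to the side.
- **Last checks:** The probe stands upright. Its top averages z≈0.182 and the collar's top 0.120–0.123, against 0.182 and 0.122 expected. By eye, the beaker has not moved and the blue probe is still in the rest. The wrist force was near zero and the gripper touched nothing.
- **Disagreements:** The scene and top cameras differed by about 4 mm on absolute positions. They agreed to about 1 mm on the red-to-eyelet shift, and the wrist camera fell between the two, so I used that. In the last check the wrist and scene cameras differed by about 3 mm in height, one either side of the expected value.

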